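# Close the router-bit box with its tongued lid

### The job

Close the router-bit box so that no sawdust gets in: take the mint-green lid with the aluminium tongue by its black handle, hold it tilted with the tongue down, hook the tongue in under the green lip of the box, then swing the other edge down inside the far stop until the lid lies flat and square on the box. Let go of it, and leave the plain dark lid where it lies.

Things in the scene. Friction and masses are not known exactly. Their poses are not given: they have to be found in the camera images.
- lid_handle (a point): Grip point on the loose mint-green lid (200 g, lying flat, tongue roughly towards the robot). Handle: upright black bar 18 mm thick (x, grip across it), 70 long (y), rising 42 above the panel's top. The point is mid-bar, 26 above the panel's top, 34 above the lid's underside; the lid ends 76 mm to +x. Axes: x from tongue to opposite edge, y along the bar, z up.
- lid_tongue (a point): Middle of the end edge of the green lid's aluminium tongue, 96 mm to -x of lid_handle and 31 below it, 3 above the underside; axes as lid_handle. Tongue: 22 mm long (x), 110 wide, 6 thick, flush with the underside of the green panel, which is 150 x 150 x 8 mm: 172 mm long in all.
- box_slot (a point): Fixed wooden box, 210 x 150 mm, open top. Point on the floor of its slot, under the green lip's free edge, mid-width, 60 mm above the bench. x points across the box to the far stop, y along the slot, z up. Slot towards -x: 28 deep, 26 high, 150 wide, open-ended; lip 8 thick, from x = -40 to 0. Lid's rims at z = 0. Green far stop: inner face x = +158, 12 thick, top z = 24. No raised sides.
- plain_lid_handle (a point): Same point on the other loose lid, to be left alone: dark-brown panel 172 x 150 x 8 mm without a tongue, with a pale wooden handle of the same shape. It lies flat on the other side of the box from the green lid; which is left and which right varies.
Things that resemble listed ones, but are neither listed nor needed, are in the scene too. What is shaped like the part that bears lid_handle but blue or pink is not meant.

How it is judged:
By the outcome, as a careful person would: the job done as asked, in the order asked, and still so for the second after the job is handed in, with the robot touching nothing.
It also fails if it takes over 42 s, if anything falls off the work surface, if the arm or the gripper's body presses on something with over 40 N, if the wrist force passes 120 N, or if a joint passes its speed limit or range.

### The arm

A 6-joint arm with a two-finger parallel gripper is mounted at the origin on the work surface. World frame = base frame: x ahead of the robot, y to its left, z up, the work surface at z = 0. Lengths are in m, angles in degrees, forces in N, time in s.
With the tool pointing down it reaches from about 0.425 to 0.95 m from the base axis. Payload 14.7 kg.
Tool frame: the origin (TCP) lies between the finger pads; the fingertips stand 25 mm ahead of it and the grasp point (between the pads) lies 6 mm ahead of it; z points along the fingers, x is the direction in which the jaws open and shut, and the axes are right-handed (so a half turn about z gives the same grasp; the last joint's range is limited). The gripper opens to 85 mm and grips with 20 to 120 N. Pads are 22 mm wide; open, the fingers measure 114 mm over their backs; the gripper's body (76 mm by 85 mm) begins 54 mm behind the grasp point. The pads swing forward as they close: fully open they stand 13 mm farther back than shut.
Start: joints at [72.96, 27.513, 91.461, -0, 61.026, -2.67], TCP at [0.161, 0.63, 0.256] pointing down, gripper open.
Joint ranges: [-157.49, 157.49], [-46.99, 117.5], [13.45, 153.17], [-89.5, 269.5], [5.16, 153.95], [-167.48, 167.48]. Speed limits (degrees/s): [108.29, 108.29, 136.94, 172.46, 172.46, 172.46].

### API

Orientations are given as a 3x3 rotation matrix whose columns are the frame's x, y, z axes.
In Python, from cell import sense, capture, calibration, close_job gives the robot as it stands. The module is installed in compiled form; this text tells all that it offers.
- The arm moves only by the tool drive_tool, never from a script. Its arguments are lists of equal length, an entry for each row: "claw": the opening in per cent of the stroke, from 0 (shut) to 100 (fully open); "linear": the shift along the tool's x, y, z in mm, a list of three; "angular": the turn, a rotation vector about the tool's x, y, z in rad, a list of three. A call has 1 to 12 rows; each row is the pose to reach, as a shift and turn from the pose commanded when the call began, along the tool's axes at that moment; what a row does not reach only later rows make up. A row lasts 1/12 s, in which the tool goes at most 41.7 mm and 7.16 degrees, less where a joint would pass 70% of its speed; a pose out of reach is approached as far as the arm can. A call with a gripper value outside its range is refused whole. The fingers move at their own pace and stop on an object; "grip_force" is the grip in N (left out, the last holds). Time passes only in rows, so rows that repeat a pose let the fingers close. It gives the time, the measured TCP pose, the force and the opening at its end, in the units of the state.
- sense(): the state, without advancing time (a new reading comes with each control period).
- capture(name): name is "scene" or "top" or "wrist"; returns the picture (420x560x3 uint8, blue, green, red); there is no depth.
- calibration(name): a dict with "K" (3x3 intrinsics, pixels), "R" (3x3) and "t" (3): a world point X has camera coordinates R X + t. Camera axes: x right, y down, z forward; pixel columns grow to the right and rows downward; lengths in m; the calibration is good to about 2 mm. The wrist camera is an equidistant fisheye: a pixel r from the principal point sees the ray r / f radians off the axis. A picture is of the moment at which its call begins: read the wrist's pose just before it. calibration takes no time and is no camera call; for the wrist camera it gives the pose at the moment of the call.
- close_job(): hands the job in, once; it reports no verdict.
The state is a dict: "time_s": time; "q": joint angles; "qd": joint speeds; "joint_efforts": joint torques, N m; "position": TCP position; "orientation": TCP orientation; "wrist_force": force on the tool from outside, world axes, zero at the start; "moment": the same for the moment, N m; "width": finger opening in m.
Only numpy, scipy, OpenCV 4.12 (cv2) and the standard library are available. Lean on these libraries where they do the work, as an engineer would, in place of code of your own. Each camera call takes 0.05 s, during which the arm holds its last target. There are 200 camera calls.

## Working session

There is one attempt and no reset: what is moved stays moved. The work goes in short steps, Python scripts to look and compute and a tool call to move; the robot and the scene stay as the last step left them, time stands still between calls to the robot, and variables do not carry over. Pictures are saved under pics/ and viewed, about 8 in all and at most 12, crops included, and the job is handed in when it is done.

Besides the shell and the picture viewer there is one more tool, called after "Emit:" in YAML: its name, and indented under it one key for each argument. drive_tool: Moves the arm, as the interface text tells. Its arguments: {"type":"object","properties":{"claw":{"type":"array","items":{"type":"number"}},"linear":{"type":"array","items":{"type":"array","items":{"type":"number"}}},"angular":{"type":"array","items":{"type":"array","items":{"type":"number"}}},"grip_force":{"type":"number"}},"required":["claw","linear","angular"]}

```bash
mkdir -p pics; ls; python3 - <<'E'
from cell import *
import cv2,numpy as np
s=sense();print(s)
for n in("scene","top"):
    cv2.imwrite(f"pics/{n}0.png",capture(n));c=calibration(n);print(n,np.array(c["K"]).round(1).tolist(),np.array(c["R"]).round(3).tolist(),np.array(c["t"]).round(3))
E
```

```text
pics
{'time_s': 0.0, 'q': array([ 7.29589710e+01,  2.75491672e+01,  9.14931357e+01, -4.93248318e-05,
        6.10266799e+01, -2.66942174e+00]), 'qd': array([0.00906935, 0.00232448, 0.12671632, 0.10225679, 0.03087113,
       0.0480158 ]), 'joint_efforts': array([ 2.03835487e-03, -9.50616646e+01, -4.30215919e+01,  3.53808155e-04,
        1.12951270e-02,  2.08048925e-05]), 'position': array([0.16119913, 0.62930351, 0.25568417]), 'orientation': array([[ 2.48209262e-01,  9.68706374e-01, -3.52113688e-04],
       [ 9.68705691e-01, -2.48209505e-01, -1.15133909e-03],
       [-1.20270748e-03, -5.53215068e-05, -9.99999275e-01]]), 'wrist_force': array([0.82410923, 0.13730772, 1.45973255]), 'moment': array([ 0.01522749,  0.01381445, -0.00279108]), 'width': 0.08546726492062184}
scene [[495.3, 0.0, 281.9], [0.0, 495.3, 206.2], [0.0, 0.0, 1.0]] [[-0.552, 0.834, -0.013], [0.542, 0.346, -0.766], [-0.634, -0.43, -0.643]] [ 0.193 -0.197  1.744]
top [[380.0, 0.0, 282.2], [0.0, 380.0, 206.4], [0.0, 0.0, 1.0]] [[0.019, -1.0, 0.002], [-0.99, -0.019, -0.143], [0.143, 0.001, -0.99]] [0.066 0.429 1.017]
```

View pics/top0.png

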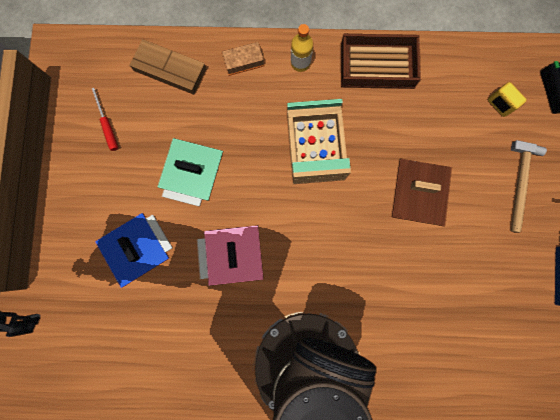

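View pics/scene0.png

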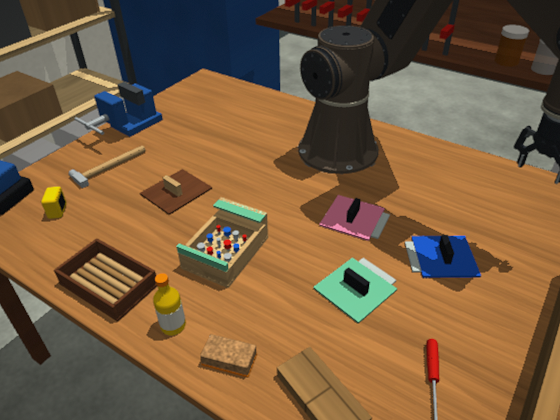

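The top view shows the green lid at about (190,170), with its tongue at (182,197). The box is at (320,140), with the wide lip near the robot at (321,167) and the far stop at (315,104). Next I'll enlarge both.

```bash
python3 - <<'E'
import cv2,numpy as np
a=cv2.imread("pics/top0.png")
f=lambda x,y,w,h:cv2.resize(a[y:y+h,x:x+w],None,fx=5,fy=5,interpolation=cv2.INTER_CUBIC)
cv2.imwrite("pics/c0.png",np.hstack([f(150,90,80,120),f(280,90,80,120)]))
E
```

```text
(no output)
```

View pics/c0.png

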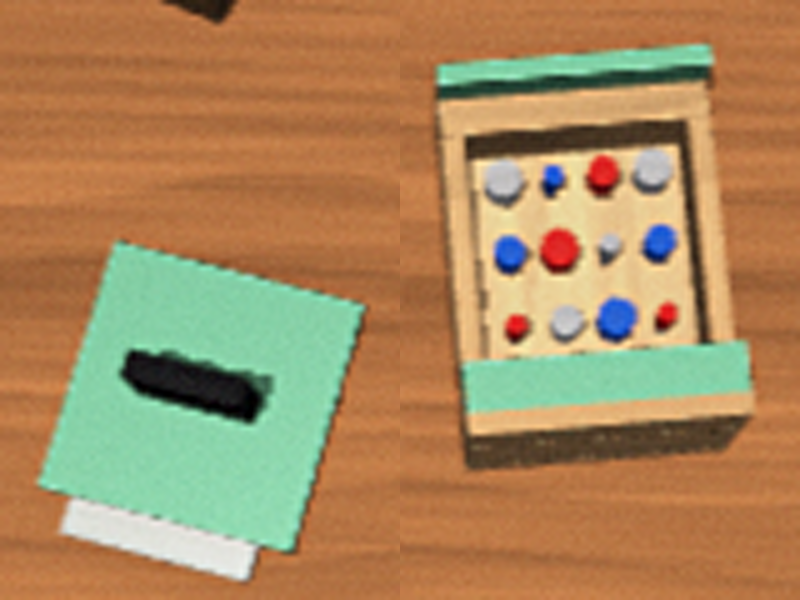

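```bash
cat > h.py <<'E'
from cell import *
import cv2,numpy as np
from scipy.optimize import least_squares
def proj(c,X):
    K,R,t=(np.array(c[k]) for k in"KRt");p=(X@R.T+t)@K.T;return p[:,:2]/p[:,2:]
def fit(c,P,uv,z0,x0=(.6,0,0)):
    P=np.array(P,float)/1000
    def W(v):
        a=v[2];return np.c_[v[0]+np.cos(a)*P[:,0]-np.sin(a)*P[:,1],v[1]+np.sin(a)*P[:,0]+np.cos(a)*P[:,1],P[:,2]+z0]
    r=least_squares(lambda v:(proj(c,W(v))-uv).ravel(),x0)
    return r.x,np.abs(r.fun).max(),r.fun.reshape(-1,2).round(1).tolist()
E
python3 - <<'E'
from h import *
c=calibration("top")
o=np.array([150-.4,90-.4]);q=lambda L:np.array(L,float)/5+o
# lid: frame at handle, underside z=0
L=[(76,75,8),(76,-75,8),(-74,-75,8),(-74,75,8),(-96,55,6),(-96,-55,6)]
print(fit(c,L,q([(118,242),(365,303),(293,552),(40,487),(62,533),(250,580)]),0))
B=[(0,75,34),(0,-75,34),(-40,75,34),(-40,-75,34),(158,75,24),(158,-75,24),(170,75,24),(170,-75,24)]
u=q([(462,362),(748,342),(470,412),(752,390),(438,84),(712,63),(438,66),(712,45)]);u[:,0]+=50
print(fit(c,B,u,.06))
E
```

```text
(array([ 0.53489195,  0.33913193, -0.23392266]), np.float64(0.3547277888757776), [[-0.3, -0.4], [0.2, 0.1], [0.1, 0.0], [-0.1, -0.0], [0.2, 0.0], [-0.1, 0.3]])
(array([ 0.54837225, -0.02447386,  0.09880354]), np.float64(3.5976431396347266), [[0.3, -1.2], [-0.3, -1.6], [-0.1, 3.6], [0.4, 3.6], [0.1, -0.9], [0.2, -0.9], [-0.2, -1.5], [-0.3, -1.4]])
```

```bash
python3 - <<'E'
from h import *
c=calibration("top")
o=np.array([200-.4,90-.4]);q=lambda L:np.array(L,float)/5+o
for k in (-28,-30):
 B=[(0,75,34),(0,-75,34),(k,75,34),(k,-75,34),(158,75,24),(158,-75,24),(170,75,24),(170,-75,24)]
 u=q([(462,362),(748,342),(470,412),(752,390),(438,84),(712,63),(438,66),(712,45)])
 print(fit(c,B,u,.06))
 B+= [(-40,75,34),(-40,-75,34)]
 u=np.r_[u,q([(468,436),(753,412)])]
 print(fit(c,B,u,.06))
E
```

```text
(array([ 0.54517528, -0.02481458,  0.09919768]), np.float64(0.3978950879593981), [[0.4, -0.0], [-0.2, -0.4], [-0.3, 0.3], [0.1, 0.3], [0.2, 0.2], [0.3, 0.2], [-0.2, -0.4], [-0.2, -0.3]])
(array([ 0.5452696 , -0.02454696,  0.09830877]), np.float64(0.4577984296792579), [[0.3, -0.1], [-0.3, -0.4], [-0.5, 0.3], [-0.0, 0.3], [0.1, 0.1], [0.2, 0.2], [-0.2, -0.5], [-0.2, -0.3], [0.3, -0.1], [0.3, 0.3]])
(array([ 0.54570645, -0.02475801,  0.099136  ]), np.float64(0.8856399558745807), [[0.3, -0.2], [-0.2, -0.6], [-0.3, 0.9], [0.2, 0.9], [0.2, 0.0], [0.2, 0.1], [-0.2, -0.6], [-0.2, -0.5]])
(array([ 0.54568853, -0.02450485,  0.09828291]), np.float64(0.887645221811681), [[0.2, -0.2], [-0.3, -0.6], [-0.4, 0.9], [0.1, 0.9], [0.1, -0.0], [0.2, 0.1], [-0.2, -0.6], [-0.2, -0.5], [0.3, -0.2], [0.3, 0.2]])
```

```bash
cat >> h.py <<'E'
from scipy.spatial.transform import Rotation as Ro
LID=(.5349,.3391,-.2339); BOX=(.5452,-.0246,.060,.0985)
def lidpose(x,y,z,yaw,tilt=0):
    "tool pose (p,R) gripping the lid handle point at x,y,z; tilt=tongue down deg"
    R=Ro.from_euler('ZY',[yaw,-np.radians(tilt)]).as_matrix()@np.diag([1,-1,-1])
    return np.array([x,y,z])-.006*R[:,2],R
def boxtip(tx,tz,tilt,ty=0):
    "lid pose with the bottom corner of the tongue end at box coords tx,ty,tz (mm)"
    Rb=Ro.from_euler('z',BOX[3]).as_matrix();Rl=Rb@Ro.from_euler('y',-tilt,degrees=True).as_matrix()
    p=np.array(BOX[:3])+Rb@(np.array([tx,ty,tz])/1000)+Rl@np.array([.096,0,.034])
    return lidpose(*p,BOX[3],tilt)
def rel(tgt,ref=None):
    if ref is None: s=sense();ref=(s["position"],s["orientation"])
    p,R=tgt;p0,R0=ref
    return (R0.T@(p-p0)*1000).round(1).tolist(),Ro.from_matrix(R0.T@R).as_rotvec().round(4).tolist()
E
python3 - <<'E'
from h import *
print(rel(lidpose(LID[0],LID[1],.174,LID[2])))
E
```

```text
([-188.4, 434.1, 75.9], [0.0008, 0.0009, 1.5539])
```

Emit:
drive_tool:
  claw: [100,100,100,100,100,100,100,100,100,100,100,100]
  linear:
    - [-188,434,76]
    - [-188,434,76]
    - [-188,434,76]
    - [-188,434,76]
    - [-188,434,76]
    - [-188,434,76]
    - [-188,434,76]
    - [-188,434,76]
    - [-188,434,76]
    - [-188,434,76]
    - [-188,434,76]
    - [-188,434,76]
  angular:
    - [0,0,1.554]
    - [0,0,1.554]
    - [0,0,1.554]
    - [0,0,1.554]
    - [0,0,1.554]
    - [0,0,1.554]
    - [0,0,1.554]
    - [0,0,1.554]
    - [0,0,1.554]
    - [0,0,1.554]
    - [0,0,1.554]
    - [0,0,1.554]

```text
time_s: 1.1
position: [0.538, 0.3366, 0.1793]
orientation: [[0.982, -0.187, 0.0], [-0.187, -0.982, -0.001], [0.0, 0.001, -1.0]]
wrist_force: [0.0, 0.1, -0.1]
width: 0.0856
```

```bash
python3 - <<'E'
from h import *
s=sense();print(s["time_s"],rel(lidpose(LID[0],LID[1],.174,LID[2])))
c=calibration("wrist");a=capture("wrist");print({k:np.array(c[k]).round(3).tolist() for k in"KRt"})
cv2.imwrite("pics/w1.png",a)
E
```

```text
1.1 ([-3.5, -1.8, -0.7], [0.0008, -0.0002, 0.0458])
{'K': [[325.192, 0.0, 279.809], [0.0, 325.192, 205.157], [0.0, 0.0, 1.0]], 'R': [[0.982, -0.187, 0.0], [-0.178, -0.937, 0.3], [-0.056, -0.295, -0.954]], 't': [-0.465, 0.396, 0.436]}
```

View pics/w1.png

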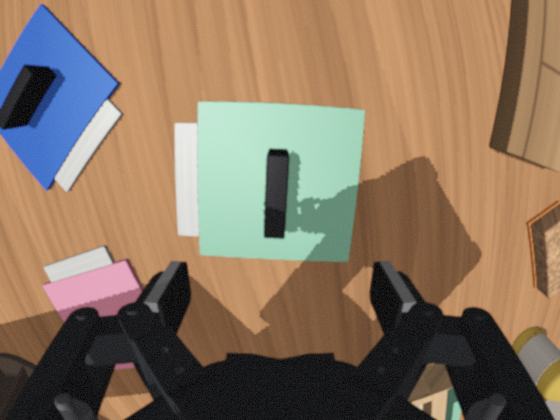

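The wrist view shows the panel corners at (198,102), (364,110), (348,262) and (200,256), and the tongue end at (175,123)-(178,236). I'll refit the lid from these.

```bash
cat >> h.py <<'E'
def projw(c,X):
    K,R,t=(np.array(c[k]) for k in"KRt")
    return cv2.fisheye.projectPoints(X.reshape(-1,1,3),cv2.Rodrigues(R)[0],t.reshape(3,1),K,np.zeros(4))[0][:,0]
E
python3 - <<'E'
import h
from h import *
h.proj=projw
c=calibration("wrist")
L=[(76,75,8),(76,-75,8),(-74,-75,8),(-74,75,8),(-96,55,6),(-96,-55,6)]
f=fit(c,L,np.array([(364,110),(348,262),(200,256),(198,102),(175,123),(178,236)]),0,(.535,.339,-.234))
print(f);v=f[0]
print(rel(lidpose(v[0],v[1],.034,v[2])))
E
```

```text
(array([ 0.53727561,  0.34092494, -0.24757856]), np.float64(1.2695918426907156), [[1.3, -0.1], [0.2, 0.3], [-0.3, -0.2], [-0.8, -0.2], [-0.6, 0.8], [0.2, -0.5]])
([-3.3, -5.0, 138.8], [0.0011, -0.0006, 0.0479])
```

Emit:
drive_tool:
  claw: [100,100,100,100,100,0,0,0,0,0,0,0]
  linear:
    - [-3,-4,40]
    - [-3,-4,80]
    - [-3,-4,110]
    - [-3,-4,130]
    - [-3,-4,138]
    - [-3,-4,138]
    - [-3,-4,138]
    - [-3,-4,138]
    - [-3,-4,138]
    - [-3,-4,138]
    - [-3,-4,138]
    - [-3,-4,138]
  angular:
    - [0,0,0.047]
    - [0,0,0.047]
    - [0,0,0.047]
    - [0,0,0.047]
    - [0,0,0.047]
    - [0,0,0.047]
    - [0,0,0.047]
    - [0,0,0.047]
    - [0,0,0.047]
    - [0,0,0.047]
    - [0,0,0.047]
    - [0,0,0.047]
  grip_force: 70

```text
time_s: 2.15
position: [0.5336, 0.3447, 0.0437]
orientation: [[0.974, -0.225, 0.002], [-0.225, -0.974, 0.001], [0.002, -0.001, -1.0]]
wrist_force: [-1.0, -1.5, 11.0]
width: 0.0173
```

Emit:
drive_tool:
  claw: [0,0,0,0,0,0,0,0,0]
  linear:
    - [0,0,-15]
    - [0,0,-40]
    - [0,0,-70]
    - [0,0,-105]
    - [0,0,-140]
    - [0,0,-160]
    - [0,0,-160]
    - [0,0,-160]
    - [0,0,-160]
  angular:
    - [0,0,0]
    - [0,0,0]
    - [0,0,0]
    - [0,0,0]
    - [0,0,0]
    - [0,0,0]
    - [0,0,0]
    - [0,0,0]
    - [0,0,0]

```text
time_s: 2.9
position: [0.5323, 0.344, 0.2018]
orientation: [[0.974, -0.225, -0.001], [-0.225, -0.974, -0.0], [-0.001, 0.0, -1.0]]
wrist_force: [-0.2, -0.3, -1.7]
width: 0.0169
```

```bash
python3 - <<'E'
from h import *
s=sense();print(s["time_s"],s["position"],s["wrist_force"],s["moment"],s["orientation"].round(4).tolist())
cv2.imwrite("pics/w2.png",capture("wrist"))
b=capture("scene");cv2.imwrite("pics/s2.png",b)
h=cv2.resize(b[120:330,280:530],None,fx=1.6,fy=2)[:420]
cv2.imwrite("pics/m2.png",np.hstack([cv2.imread("pics/w2.png")[:, 100:460],cv2.resize(b[130:330,290:510],(440,400)) .copy() if 0 else cv2.resize(b[120:330,290:510],(440,420))]))
E
```

```text
2.9 [0.53232991 0.34402512 0.20177933] [-0.17047851 -0.27372843 -1.71757098] [-0.03447393  0.0093893  -0.04145119] [[0.9743, -0.2251, -0.0006], [-0.2251, -0.9743, -0.0003], [-0.0005, 0.0005, -1.0]]
```

View pics/m2.png

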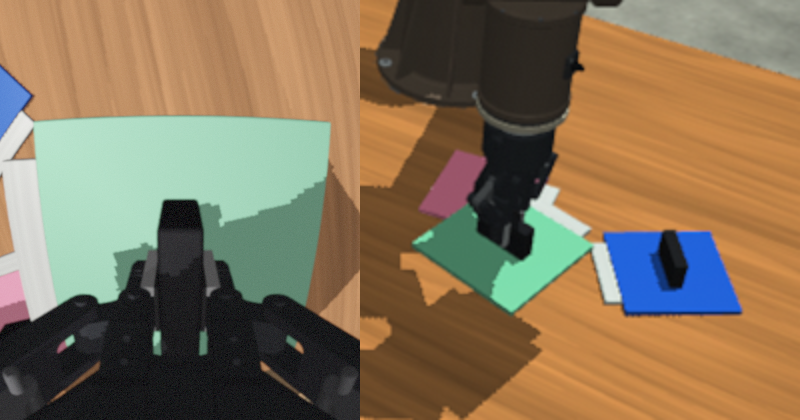

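The lid hangs level in the gripper. Panel corners are at (134,122) and (430,123), and a tongue corner is at (102,160). I'll work out where the lid sits in the hand.

```bash
python3 - <<'E'
from h import *
c=calibration("wrist");s=sense();p0=s["position"];R0=s["orientation"]
P=np.array([(-74,75,-26),(76,75,-26),(-96,55,-28)])/1000.
uv=np.array([(134.,122),(430,123),(102,160)])
R=R0@np.diag([1,-1,-1])
def f(v):
    return (projw(c,p0+R0@v[:3]+P@(R@Ro.from_euler('zy',v[3:]).as_matrix()).T)-uv).ravel()
for w in ([0,0,.006,0,0],):
    r=least_squares(lambda v:np.r_[f(v),v[4]*100],w);print((r.x*1000).round(1),r.fun.round(1))
E
```

```text
[-0.5  2.  11.7 -5.7  0.1] [-0.4 -0.8 -0.1  0.2  0.5  0.7  0. ]
```

```bash
cat >> h.py <<'E'
OFF=np.array([-.0005,.003,.010])
_b=boxtip
def tip(*a):
    p,R=_b(*a);return p+R@(np.array([0,0,.006])-OFF),R
E
python3 - <<'E'
from h import *
print(tip(20,70,20)[0],rel(tip(20,70,20)))
E
```

```text
[ 0.64007288 -0.01221007  0.20435142] ([185.4, 322.7, -3.2], [0.0581, 0.3479, -0.3219])
```

Emit:
drive_tool:
  claw: [0,0,0,0,0,0,0,0,0,0,0,0]
  linear:
    - [19,32,0]
    - [37,65,-1]
    - [56,97,-1]
    - [74,129,-1]
    - [93,161,-2]
    - [111,194,-2]
    - [130,226,-2]
    - [148,258,-3]
    - [167,290,-3]
    - [180,313,-3]
    - [185,323,-3]
    - [185,323,-3]
  angular:
    - [0.006,0.035,-0.032]
    - [0.012,0.07,-0.064]
    - [0.017,0.104,-0.097]
    - [0.023,0.139,-0.129]
    - [0.029,0.174,-0.161]
    - [0.035,0.209,-0.193]
    - [0.041,0.244,-0.225]
    - [0.046,0.278,-0.258]
    - [0.052,0.313,-0.29]
    - [0.058,0.348,-0.322]
    - [0.058,0.348,-0.322]
    - [0.058,0.348,-0.322]

```text
time_s: 4.0
position: [0.64, -0.0149, 0.2039]
orientation: [[0.935, 0.095, 0.341], [0.089, -0.995, 0.034], [0.342, -0.001, -0.94]]
wrist_force: [0.7, -0.9, -1.6]
width: 0.017
```

```bash
python3 - <<'E'
from h import *
print(rel(tip(20,70,20)))
b=capture("scene");w=capture("top")
cv2.imwrite("pics/m3.png",np.hstack([cv2.resize(b[120:320,150:350],(400,400)),cv2.resize(w[80:220,250:390],(400,400),interpolation=2)]))
for n in(12,4):print(n,rel(tip(15,n,20)))
E
```

```text
([0.5, -2.6, -0.3], [0.0001, -0.0004, -0.0034])
12 ([-24.1, -0.0, 52.7], [-0.0008, 0.0, -0.0019])
4 ([-26.9, 0.0, 60.3], [-0.0008, 0.0, -0.0019])
```

View pics/m3.png

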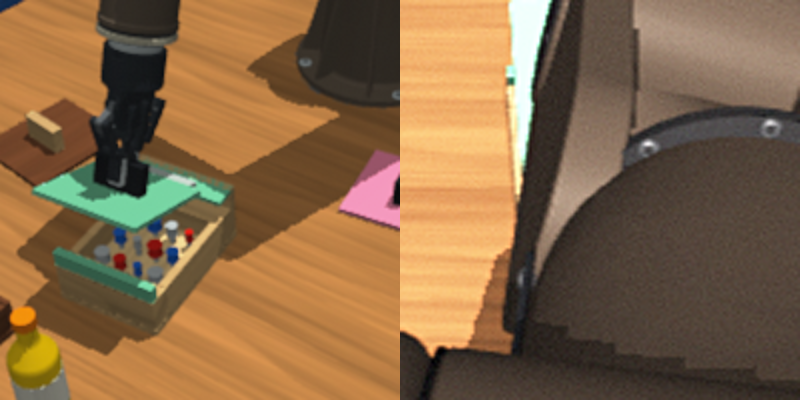

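The lid hangs tilted over the box with its tongue down, just ahead of the lip. I'll lower it in front of the slot.

Emit:
drive_tool:
  claw: [0,0,0,0,0,0]
  linear:
    - [-9,0,20]
    - [-18,0,40]
    - [-24,0,52]
    - [-27,0,60]
    - [-27,0,60]
    - [-27,0,60]
  angular:
    - [0,0,0]
    - [0,0,0]
    - [0,0,0]
    - [0,0,0]
    - [0,0,0]
    - [0,0,0]

```text
time_s: 4.6
position: [0.6357, -0.0116, 0.1395]
orientation: [[0.935, 0.099, 0.342], [0.093, -0.995, 0.035], [0.343, -0.001, -0.939]]
wrist_force: [-0.1, -0.2, -1.3]
width: 0.017
```

```bash
python3 - <<'E'
from h import *
b=capture("scene");cv2.imwrite("pics/m4.png",cv2.resize(b[150:310,150:310],(640,560),interpolation=2))
print(sense()["wrist_force"],rel(tip(15,4,20)))
for n in(0,-10,-20):print(n,rel(tip(n,4,20)))
E
```

```text
[-1.08213551 -0.67679228 -1.2677241 ] ([-1.7, 0.8, 1.3], [-0.001, -0.0026, 0.0004])
0 ([-15.8, 0.8, -3.8], [-0.001, -0.0026, 0.0004])
-10 ([-25.1, 0.8, -7.3], [-0.001, -0.0026, 0.0004])
-20 ([-34.5, 0.7, -10.7], [-0.001, -0.0026, 0.0004])
```

View pics/m4.png

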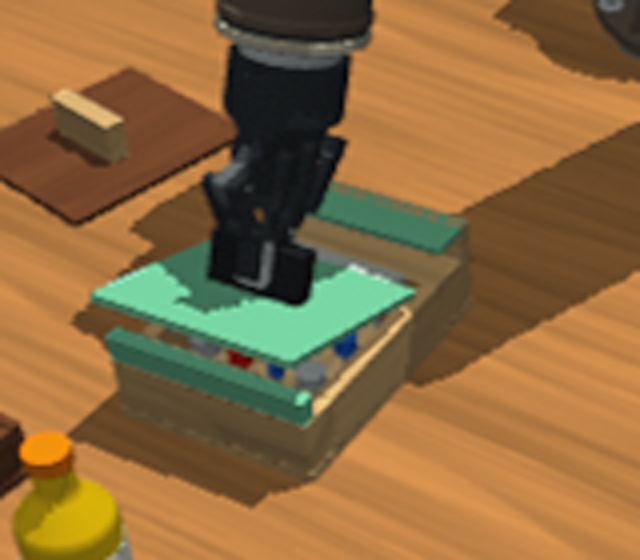

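The tongue sits low, just ahead of the lip, and touches nothing. I'll slide it in.

Emit:
drive_tool:
  claw: [0,0,0,0,0,0,0]
  linear:
    - [-7,0,-1]
    - [-14,0,-4]
    - [-20,0,-6]
    - [-26,0,-8]
    - [-32,0.5,-10]
    - [-34,0.5,-11]
    - [-34,0.5,-11]
  angular:
    - [0,0,0]
    - [0,0,0]
    - [0,0,0]
    - [0,0,0]
    - [0,0,0]
    - [0,0,0]
    - [0,0,0]

```text
time_s: 5.23
position: [0.5995, -0.0166, 0.1384]
orientation: [[0.935, 0.098, 0.342], [0.092, -0.995, 0.035], [0.344, -0.001, -0.939]]
wrist_force: [0.2, -0.2, -1.1]
width: 0.0169
```

```bash
python3 - <<'E'
from h import *
b=capture("scene");cv2.imwrite("pics/m5.png",cv2.resize(b[150:310,150:310],(640,560),interpolation=2))
print(sense()["wrist_force"],rel(tip(-20,4,20)))
for n,z,a in((-20,3,15),(-20,3,10),(-19,3,5),(-19,3,2),(-19,2,0),(-19,1,0)):print(n,rel(tip(n,z,a)))
E
```

```text
[ 0.15364542  0.46085539 -2.14848794] ([0.1, -0.4, 0.2], [-0.0006, -0.0025, -0.0006])
-20 ([3.2, -0.4, 9.7], [-0.0007, -0.0897, -0.0006])
-20 ([5.9, -0.4, 18.6], [-0.0007, -0.177, -0.0005])
-19 ([8.8, -0.4, 28.0], [-0.0007, -0.2643, -0.0005])
-19 ([9.5, -0.4, 33.5], [-0.0007, -0.3166, -0.0005])
-19 ([9.5, -0.4, 38.1], [-0.0007, -0.3515, -0.0005])
-19 ([9.2, -0.4, 39.1], [-0.0007, -0.3515, -0.0005])
```

View pics/m5.png

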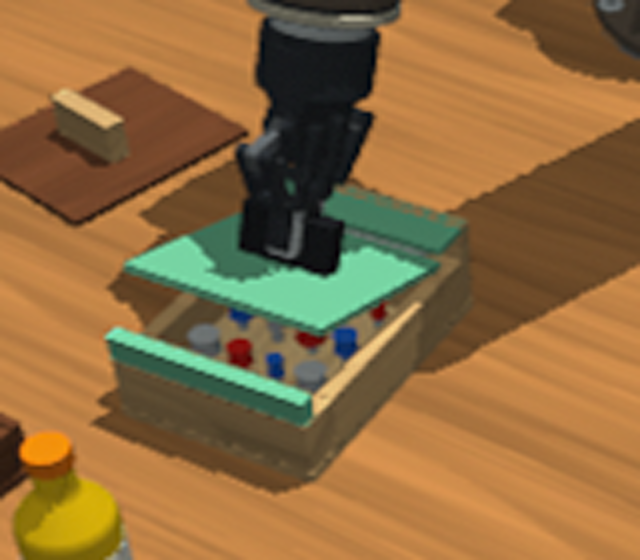

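The tongue has gone under the lip with no contact force. Now I'll swing the far edge down.

Emit:
drive_tool:
  claw: [0,0,0,0,0,0,0,0,0]
  linear:
    - [1.5,0,5]
    - [3,0,10]
    - [4.5,0,14]
    - [6,0,19]
    - [7.5,0,23]
    - [8.8,0,28]
    - [9.5,0,33]
    - [9.5,0,37]
    - [9.5,0,37]
  angular:
    - [0,-0.045,0]
    - [0,-0.09,0]
    - [0,-0.133,0]
    - [0,-0.177,0]
    - [0,-0.22,0]
    - [0,-0.264,0]
    - [0,-0.317,0]
    - [0,-0.35,0]
    - [0,-0.35,0]

```text
time_s: 6.03
position: [0.6232, -0.0142, 0.1061]
orientation: [[0.995, 0.099, 0.0], [0.099, -0.995, 0.001], [0.0, -0.001, -1.0]]
wrist_force: [-1.0, -0.2, -1.8]
width: 0.0171
```

```bash
python3 - <<'E'
from h import *
w=capture("wrist")
b=capture("scene");cv2.imwrite("pics/m6.png",np.hstack([cv2.resize(b[150:310,150:310],(400,400),interpolation=2),w[:400,80:480]]))
s=sense();print(s["wrist_force"],s["moment"],s["position"],rel(tip(-19,1,0)),rel(tip(-19,0,0)))
E
```

```text
[-0.5046857   1.27176585 -1.99707529] [0.00608716 0.00324094 0.01705063] [ 0.6220015  -0.01423282  0.10647231] ([0.0, -0.2, 1.5], [-0.0008, -0.0021, 0.0002]) ([0.0, -0.2, 2.5], [-0.0008, -0.0021, 0.0002])
```

View pics/m6.png

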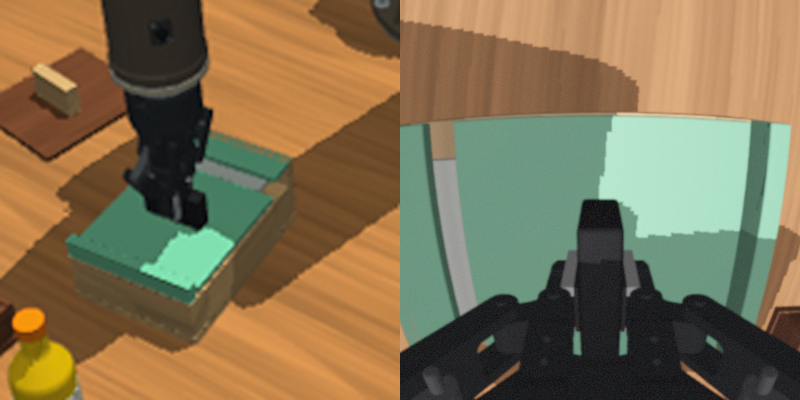

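The lid is level, with the tongue under the lip and the panel inside the stop. I'll lower it gently until it touches.

Emit:
drive_tool:
  claw: [0,0,0,0]
  linear:
    - [0,0,0.8]
    - [0,0,1.5]
    - [0,0,2]
    - [0,0,2]
  angular:
    - [0,0,0]
    - [0,0,0]
    - [0,0,0]
    - [0,0,0]

```text
time_s: 6.47
position: [0.6215, -0.0144, 0.105]
orientation: [[0.995, 0.098, 0.002], [0.098, -0.995, 0.001], [0.002, -0.001, -1.0]]
wrist_force: [0.5, -0.4, -1.5]
width: 0.017
```

Emit:
drive_tool:
  claw: [0,0,0,0]
  linear:
    - [0,0,0.7]
    - [0,0,1.4]
    - [0,0,2]
    - [0,0,2]
  angular:
    - [0,0,0]
    - [0,0,0]
    - [0,0,0]
    - [0,0,0]

```text
time_s: 6.8
position: [0.6218, -0.0143, 0.1038]
orientation: [[0.995, 0.098, 0.002], [0.098, -0.995, 0.001], [0.002, -0.001, -1.0]]
wrist_force: [-5.8, -1.0, 13.7]
width: 0.0172
```

Contact: 14 N upward at the expected height. I'll release now; the closing fingers move forward, so I'll back off a little as they open.

Emit:
drive_tool:
  claw: [0,15,30,60,100,100,100,100,100,100,100]
  linear:
    - [0,0,-1.5]
    - [0,0,-1.5]
    - [0,0,-1.5]
    - [0,0,-1.5]
    - [0,0,-1.5]
    - [0,0,-1.5]
    - [0,0,-1.5]
    - [0,0,-20]
    - [0,0,-50]
    - [0,0,-85]
    - [0,0,-85]
  angular:
    - [0,0,0]
    - [0,0,0]
    - [0,0,0]
    - [0,0,0]
    - [0,0,0]
    - [0,0,0]
    - [0,0,0]
    - [0,0,0]
    - [0,0,0]
    - [0,0,0]
    - [0,0,0]

```text
time_s: 7.72
position: [0.6246, -0.0145, 0.1938]
orientation: [[0.995, 0.098, 0.009], [0.098, -0.995, 0.0], [0.009, 0.0, -1.0]]
wrist_force: [1.8, -0.3, 0.5]
width: 0.0852
```

```bash
python3 - <<'E'
from h import *
s=sense();print(s["position"],s["wrist_force"],s["width"])
b=capture("scene");w=capture("wrist")
cv2.imwrite("pics/m7.png",np.hstack([cv2.resize(b[150:310,150:310],(340,420),interpolation=2),w[:,50:510]]))
E
```

```text
[ 0.62459343 -0.01454348  0.19375189] [ 1.77005158 -0.28858412  0.51985247] 0.08522653472079136
```

View pics/m7.png

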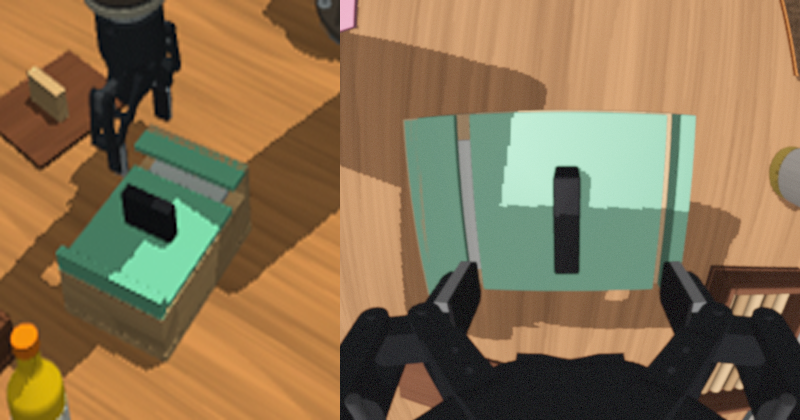

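```bash
python3 - <<'E'
import h
from h import *
h.proj=projw;c=calibration("wrist");o=np.array([-290,0])
L=[(-74,75,8),(76,75,8),(76,-75,8),(-74,-75,8)]
f=fit(c,L,np.array([(470,113),(669,113),(655,290),(480,290)])+o,.06,(.62,-.015,.1));print(f)
B=[(0,75,34),(158,75,24),(170,75,24),(170,-75,24)]
g=fit(c,B,np.array([(457,114),(679,113),(695,115),(683,290)])+o,.06,(.545,-.025,.1));print(g)
for b in (g[0],(.5452,-.0246,.0985)):
    d=f[0][:2]-b[:2];a=b[2];print("lid in box",1000*(d@[np.cos(a),np.sin(a)]),1000*(d@[-np.sin(a),np.cos(a)]),np.degrees(f[0][2]-a))
E
```

```text
(array([ 0.62127054, -0.01475548,  0.09191387]), np.float64(2.938872783019235), [[-1.3, -0.5], [0.4, 0.7], [-1.9, -0.1], [2.9, -0.8]])
(array([ 0.54659365, -0.02300457,  0.11931905]), np.float64(5.262305231436358), [[-3.9, 1.9], [3.6, -2.2], [3.0, -3.4], [-1.9, 5.3]])
lid in box 75.12787491621893 -0.6988141684130891 -1.570201522406464
lid in box 76.66993205507045 2.315959571651319 -0.3773575624789743
```

```bash
python3 - <<'E'
from cell import *
print(sense()["time_s"],close_job())
E
```

```text
the job is handed in; nothing more can be done
7.8167 None
```

The box is closed and the job is handed in, at about 7.8 s on the robot's clock. I took the mint-green lid by its black handle and tilted it 20° with the tongue down. I then hooked the tongue under the lip, swung the far edge down inside the stop, lowered until contact (14 N), let go and backed off 90 mm. The plain dark lid was never touched.

**Position:** measured against the first top-view box fit, the far edge is about 5 mm short of the stop and the tongue is about 19 mm under the lip. Sideways it is off by about 2 mm, and it is square to about 0.4°.

**Flatness:** the last pictures show the lid lying flat on the rims. The contact height also agreed with the height worked out beforehand, about 104 mm at the tool.

**Disagreement:** a second box fit, from the last wrist picture, gave 1.6° of skew and 0.7 mm sideways. Its pixel errors were large (up to 5 px), so I trusted the first fit.

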